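Close the board test fixture and hold it down

ROBOT

A 7-joint arm with a two-finger parallel gripper is mounted at the origin on the work surface. World frame = base frame: x ahead of the robot, y to its left, z up, the work surface at z = 0. Lengths are in m, angles in rad, forces in N, time in s.
With the tool pointing down it reaches from about 0.425 to 0.925 m from the base axis. Payload 6.8 kg.
Tool frame: the origin (TCP) lies midway between the tips of the shut fingers; the grasp point (between the pads) lies r.grip_point_offset behind it (r.grip_point_offset is the distance from the TCP to the grasp point, in m); z points along the fingers, y is the direction in which the jaws open and shut (so a half turn about z gives the same grasp; the last joint's range is limited). The gripper opens to 85 mm and grips with 20 to 120 N. Pads are 22 mm wide; open, the fingers measure 114 mm over their backs; the gripper's body (76 mm by 85 mm) begins 54 mm behind the grasp point. The pads swing forward as they close: fully open they stand 13 mm farther back than shut.
Start: joints at [1.081, 0.477, 0.022, 1.555, -0.011, 1.109, -0.083], TCP at [0.252, -0.626, 0.231] pointing down, gripper open.
Joint ranges: [-2.96, 2.96], [-0.34, 2.1], [-1.41, 1.46], [0.24, 2.44], [-1.37, 4.51], [0.17, 1.92], [-2.96, 2.96]. Speed limits (rad/s): [2.39, 2.39, 3.14, 3.14, 3.14, 3.14, 3.14].

INTERFACE

Orientations are given as a rotation vector (axis times angle).
In Python, from bench import r gives the robot as it stands. The module is installed in compiled form; this text tells all that it offers.
- The arm moves only by the tool play_rows, never from a script. Its argument "deltas" is a list of rows, each a list of 3 entries, a list of its own where there are three numbers: the finger opening in mm, from 0 to 85.4, then the shift along the tool's x, y, z in mm, then the turn, a rotation vector about the tool's x, y, z in rad. A call has 1 to 8 rows; each row is the pose to reach, as a shift and turn from the pose measured when the call began, along the tool's axes at that moment; what a row does not reach only later rows make up. A row lasts 1/8 s, in which the tool goes at most 62.5 mm and 10.7 degrees, less where a joint would pass 70% of its speed; a pose out of reach is approached as far as the arm can. A call with a gripper value outside its range is refused whole. The fingers move at their own pace and stop on an object; "squeeze" is the grip in N (left out, the last holds). Time passes only in rows, so rows that repeat a pose let the fingers close. It gives the time, the measured TCP pose, the force and the opening at its end, in the units of the state.
- r.get_obs(): the state, without advancing time (a new reading comes with each control period).
- r.grab_frame(name): name is "scene" or "top"; returns (picture, depth): 480x640x3 uint8, red, green, blue; 480x640 float32, m along the optical axis (not along the pixel's ray), 0 where there is no reading.
- r.camera_model(name): a dict with "mtx" (3x3 intrinsics, pixels), "rvec" (rotation vector, rad) and "tvec" (3), from world to camera coordinates, as OpenCV has them. Camera axes: x right, y down, z forward; pixel columns grow to the right and rows downward; lengths in m; the calibration is good to about 2 mm. A picture is of the moment at which its call begins. camera_model takes no time and is no camera call.
- r.hand_in(): hands the job in, once; it reports no verdict.
The state is a dict: "clock": time; "joints": joint angles; "qvel": joint speeds; "tau": joint torques, N m; "tcp_pos": TCP position; "orientation": TCP orientation; "contact_force": force on the tool from outside, world axes, zero at the start; "moment": the same for the moment, N m; "grip_width": finger opening in m.
Only numpy, scipy, OpenCV 4.12 (cv2) and the standard library are available. Lean on these libraries where they do the work, as an engineer would, in place of code of your own. Each camera call takes 0.05 s, during which the arm holds its last target. There are 200 camera calls.

TASK

Close up the circuit-board test fixture using the fingertips only: first push the blue-fronted board tray fully home into the fixture, then push the yellow sprung lid fully down by the black pad near its front edge and keep it pressed shut. The program finishes while still holding the lid down. Leave everything else on the bench where it is; nothing is to be picked up.

Things in the scene. Friction and masses are not known exactly. Their poses are not given: they have to be found in the camera images.
- fixture: grey test fixture fixed to the bench, 160 (x) x 170 (y) mm, side walls 66 mm high; origin at the centre of its underside on the bench; its +x axis points from the front (tray side) to the back (hinge side), z up
- tray (a joint): how far the board tray is pulled out, in m: 0 = fully home (hard stop), up to 0.08. It slides along the fixture's x axis (home is towards +x) with a light friction of about 2 N and stays where it is left
- tray_face (a point): centre of the outer (front) face of the tray's blue front plate, which is 110 mm wide (y), 45 mm high (from 11 to 56 mm above the bench) and 8 mm thick; axes as the fixture's. With the tray home the face stands 120 mm in front of the fixture's origin, 40 mm ahead of its walls. Behind the plate is a flat tray carrying a green circuit board that is fixed to it, all of it lower than the top of the plate
- lid (a joint): angle of the lid in rad: 0 = fully shut and level (hard stop), 0.9 = open (stop). A spring keeps it open and lifts it again when let go; holding it shut takes about 4 N at the pad
- lid_hinge (a point): middle of the lid's hinge axis, which lies along the fixture's y axis, 78 mm behind the fixture's origin and 72 mm above the bench; its axes turn with the lid and equal the fixture's when the lid is shut. The lid is a plate 8 mm thick and 165 mm wide (y), reaching from the hinge 158 mm towards the front; yellow frame with a clear window
- lid_pad (a point): centre of the top (outer) face of the black rubber press pad, 30 (x) x 70 (y) mm, near the lid's free front edge, 138 mm from the hinge; it turns with the lid, its z axis stands out of the lid's outer face. With the lid shut it is 60 mm in front of the fixture's origin and 78 mm above the bench
- breadboard: spare white solderless breadboard, 165 x 55 x 8.5 mm, lying loose beside the fixture; origin at the centre of its underside; leave alone
- multimeter: yellow handheld multimeter lying on its back, 150 x 75 x 34 mm (dial to 41 mm), beside the fixture; origin at the centre of its underside; leave alone
- spool: orange wire spool, 54 mm across, 40 mm high, standing beside the fixture's front; origin at the centre of its underside; leave alone
- jar: small parts jar with blue cap, 48 mm across, 60 mm high, beside the fixture's front; origin at the centre of its underside; leave alone
- can: blue spray can, 52 mm across, 120 mm high, standing at the left of the bench; origin at the centre of its underside; leave alone
- screwdriver: screwdriver, 180 mm long, lying at the right of the bench; leave alone

How it is judged:
On the way, in this order (a step that is already met when the one before it is completed fails the run):
1. the board tray is pushed fully home (within 3 mm) while the lid is still open (value of joint tray below 0.003 m and value of joint lid above 0.3 rad), for 0.2 s.
2. the lid is pushed fully shut (within 0.04 rad) (value of joint lid below 0.04 rad), for 0.2 s.
At the end, for the whole second after the job is handed in: The tray is within 3 mm of fully home, the lid is within 0.04 rad of shut, and the fingers are pressing on the lid with more than 1 N, all through the last second (value of joint tray below 0.003 m and value of joint lid below 0.04 rad and contact force between the fingers and lid above 1 N); the arm keeps its last pose, push and grip.
It fails at once if a bystander (breadboard, multimeter, spool, jar, can or screwdriver) is lifted, carried or shoved more than 20 mm (distance of any of breadboard, multimeter, spool, jar, can, screwdriver from where it was at the start of the episode above 0.02 m).
It fails at once if the arm or the gripper's body, instead of the fingers, pushes the tray or the lid with over 5 N (contact force between the arm and tray above 5 N or contact force between the arm and lid above 5 N).
It also fails if it takes over 42 s, if anything falls off the work surface, if the arm or the gripper's body presses on something with over 40 N, if the wrist force passes 120 N, or if a joint passes its speed limit or range.

## Working session

There is one attempt and no reset: what is moved stays moved. The work goes in short steps, Python scripts to look and compute and a tool call to move; the robot and the scene stay as the last step left them, time stands still between calls to the robot, and variables do not carry over. Pictures are saved under pics/ and viewed, about 8 in all and at most 12, crops included, and the job is handed in when it is done.

Besides the shell and the picture viewer there is one more tool, called after "Call:" in YAML: its name, and indented under it one key for each argument. play_rows: Moves the arm, as the interface text tells. Its arguments: {"type":"object","properties":{"deltas":{"type":"array"},"squeeze":{"type":"number"}},"required":["deltas"]}

```bash
mkdir -p pics; cat > h.py <<'E'
import numpy as np, cv2
from bench import r
def grab(n,save=None):
    im,d=r.grab_frame(n)
    if save: cv2.imwrite(save,cv2.cvtColor(im,cv2.COLOR_RGB2BGR))
    return im,d
def cloud(n,d):
    m=r.camera_model(n);K=np.array(m["mtx"]);R=cv2.Rodrigues(np.array(m["rvec"],float))[0];t=np.array(m["tvec"]).ravel()
    v,u=np.mgrid[:480,:640]
    c=np.stack([(u-K[0,2])/K[0,0]*d,(v-K[1,2])/K[1,1]*d,d],-1)
    P=(c-t)@R; P[d<=0]=np.nan
    return P
E
python3 - <<'E'
from h import *
for n in("scene","top"):
    im,d=grab(n,f"pics/{n}0.png"); np.savez(f"{n}0.npz",im=im,P=cloud(n,d))
o=r.get_obs();print(o["clock"],o["tcp_pos"],o["orientation"],o["contact_force"],r.grip_point_offset)
E
```

```text
0.1 [ 0.25131968 -0.62593965  0.23044216] [-3.08301232e+00 -5.95908854e-01  6.74413005e-04] [-0.5579942   0.63195464 -0.27108384] 0.0187
```

View pics/scene0.png

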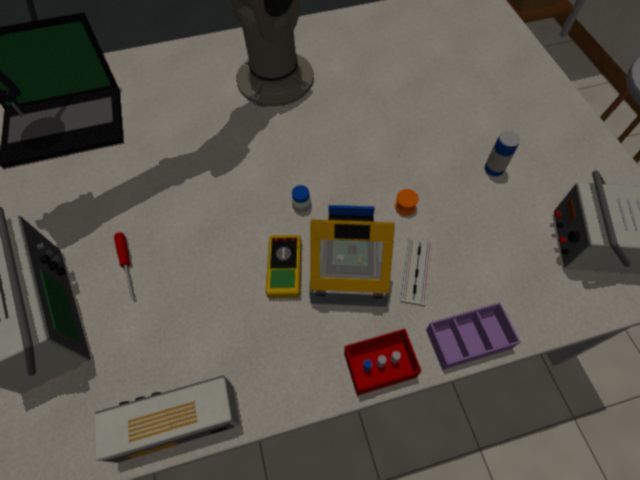

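View pics/top0.png

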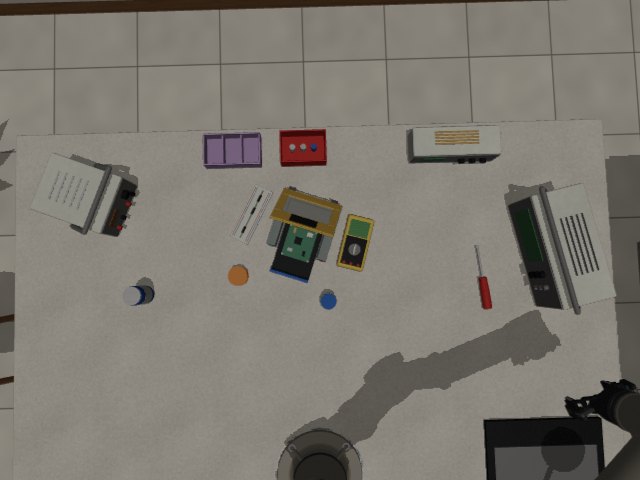

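The fixture is at about (300,235) in top, with its blue front at (290,275) facing the robot. The lid is open at (308,210). The jar at (328,300) and spool at (238,275) flank the front. In the scene view the tray front is at (352,212). Next I'll measure.

```bash
cat > meas.py <<'E'
from h import *
def run(tag):
    for n in("scene","top"):
        z=np.load(f"{n}{tag}.npz");im,P=z["im"],z["P"]
        hsv=cv2.cvtColor(im,cv2.COLOR_RGB2HSV)
        H,S,V=[hsv[...,i].astype(int) for i in range(3)]
        for name,m in dict(blue=(abs(H-110)<12)&(S>150)&(V>60),yellow=(abs(H-22)<6)&(S>150)&(V>80),orange=(abs(H-12)<4)&(S>180)).items():
            nn,l,st,_=cv2.connectedComponentsWithStats(m.astype(np.uint8))
            for i in range(1,nn):
                if st[i,4]<60: continue
                q=P[l==i];q=q[~np.isnan(q[:,0])]
                if len(q)==0 or q[:,0].min()>1.0: continue
                rc=cv2.minAreaRect((q[:,:2]*1000).astype(np.float32))
                print(n,name,st[i],"mean",q.mean(0).round(3),"z",np.percentile(q[:,2],[2,50,98]).round(3),"rect",np.round(rc[0]),np.round(rc[1]),round(rc[2],1))
                if name=="blue" and st[i,2]>25:
                    t=q[q[:,2]>0.05]
                    if len(t)>10: print("  top", cv2.minAreaRect((t[:,:2]*1000).astype(np.float32)),len(t))
                if name=="yellow" and len(q)>200:
                    c=q.mean(0);u=np.linalg.svd(q-c)[2];print("  normal",u[2].round(3))
run("0")
E
python3 meas.py
```

```text
scene blue [292 186  17  14 188] mean [ 0.475 -0.038  0.06 ] z [0.057 0.06  0.064] rect [474. -38.] [42. 38.] 0.3
scene blue [329 206  45   4 116] mean [0.547 0.07  0.055] z [0.051 0.055 0.059] rect [546.  68.] [104.   7.] 70.9
  top ((546.411865234375, 68.3159408569336), (104.28295135498047, 7.281169891357422), 70.89604949951172) 114
scene yellow [ 310  220   84   73 2735] mean [0.714 0.012 0.136] z [0.079 0.135 0.197] rect [711.  13.] [164. 101.] 71.2
  normal [ 0.741 -0.253  0.622]
scene yellow [266 235  35  59 609] mean [ 0.647 -0.121  0.033] z [0.029 0.033 0.037] rect [ 633. -119.] [ 73. 148.] 74.2
  normal [-0.002 -0.    -1.   ]
scene yellow [129 402  65  20  92] mean [ 0.891 -0.4    0.088] z [0.086 0.088 0.091] rect [ 891. -400.] [  3. 115.] 0.5
scene yellow [129 407  66  20  95] mean [ 0.899 -0.4    0.088] z [0.086 0.088 0.091] rect [ 898. -400.] [  4. 116.] 0.3
scene yellow [129 411  66  21  95] mean [ 0.907 -0.402  0.088] z [0.085 0.089 0.091] rect [ 906. -401.] [  3. 116.] 0.1
scene yellow [130 416  66  20  97] mean [ 0.915 -0.4    0.088] z [0.085 0.088 0.092] rect [ 914. 
[... 561 characters left out ...]
.533 0.09 ] z [0.079 0.091 0.099] rect [715. 533.] [ 5. 50.] 69.5
top blue [270 269  38  13  81] mean [0.548 0.068 0.055] z [0.043 0.055 0.061] rect [548.  68.] [105.   5.] 71.2
  top ((548.3910522460938, 67.55302429199219), (105.3520736694336, 5.300680637359619), 71.1751937866211) 76
top blue [321 294  15  15 173] mean [ 0.476 -0.038  0.059] z [0.053 0.059 0.065] rect [476. -38.] [39. 36.] 43.5
top yellow [ 271  188   70   49 1007] mean [0.71  0.012 0.144] z [0.079 0.155 0.199] rect [713.  12.] [163. 101.] 71.4
  normal [-0.738  0.252 -0.626]
top yellow [337 215  37  56 393] mean [ 0.638 -0.12   0.033] z [0.027 0.033 0.039] rect [ 635. -120.] [ 73. 148.] 74.8
  normal [ 0.002 -0.001  1.   ]
```

```bash
cat >> h.py <<'E'
from scipy.spatial.transform import Rotation as Ro
YAW=np.deg2rad(-18.85); f=np.array([np.cos(YAW),np.sin(YAW),0]); g=np.array([-f[1],f[0],0]); O=np.array([.6845,.022,0])
def fx(x,y,z): return O+f*x+g*y+np.array([0,0,z])
Rd=np.stack([f,-g,[0,0,-1]],1)
def delta(p,R=Rd):
    o=r.get_obs();R0=Ro.from_rotvec(o["orientation"]).as_matrix()
    print(((np.array(p)-o["tcp_pos"])@R0*1000).round(1),Ro.from_matrix(R0.T@R).as_rotvec().round(3))
def state():
    o=r.get_obs();p=o["tcp_pos"]-O
    print("t",o["clock"],"fix",(p@np.stack([f,g,[0,0,1]],1)).round(4),"F",np.array(o["contact_force"]).round(2),"Ff",(np.array(o["contact_force"])@f).round(2),"rot",np.round(o["orientation"],3),"w",o["grip_width"],"q",np.round(o["joints"],2))
E
python3 - <<'E'
from h import *
delta([.48,-.25,.25]); delta(fx(-.19,0,.2)); delta(fx(-.19,0,.035))
E
```

```text
[ 352.3 -263.7  -19.2] [-0.001  0.001  0.711]
[ 499.5 -563.8   31.3] [-0.001  0.001  0.711]
[ 499.5 -563.5  196.3] [-0.001  0.001  0.711]
```

Call:
play_rows:
  deltas:
    - [0, [0, 0, -20], [0, 0, 0]]
    - [0, [50, -38, -20], [0, 0, 0.12]]
    - [0, [100, -75, -20], [0, 0, 0.25]]
    - [0, [150, -112, -20], [0, 0, 0.4]]
    - [0, [200, -150, -20], [0, 0, 0.5]]
    - [0, [250, -187, -20], [0, 0, 0.6]]
    - [0, [300, -225, -20], [0, 0, 0.711]]
    - [0, [352, -264, -20], [0, 0, 0.711]]
  squeeze: 60

```text
clock: 1.1
tcp_pos: [0.4787, -0.2503, 0.2507]
orientation: [-3.098, 0.516, 0.002]
contact_force: [-0.3, -0.3, 0.4]
grip_width: -0.0002
```

```bash
python3 -c "
from h import *
state();delta(fx(-.19,0,.2))"
```

```text
t 1.1 fix [-0.1068 -0.3242  0.2507] F [-0.25 -0.32  0.38] Ff -0.13 rot [-3.098e+00  5.160e-01  2.000e-03] w -0.00024158686003972643 q [ 0.41  0.24 -0.05  1.85  0.01  1.05 -1.55]
[ -83.6 -324.    51.1] [-0.001  0.001 -0.001]
```

Call:
play_rows:
  deltas:
    - [0, [-14, -54, 0], [0, 0, 0]]
    - [0, [-28, -108, 0], [0, 0, 0]]
    - [0, [-42, -162, 0], [0, 0, 0]]
    - [0, [-56, -216, 10], [0, 0, 0]]
    - [0, [-70, -270, 30], [0, 0, 0]]
    - [0, [-84, -324, 51], [0, 0, 0]]
    - [0, [-84, -324, 100], [0, 0, 0]]
    - [0, [-84, -324, 150], [0, 0, 0]]

```text
clock: 2.1
tcp_pos: [0.5043, 0.0847, 0.1]
orientation: [-3.097, 0.514, 0.0]
contact_force: [-0.5, -0.4, -0.4]
grip_width: -0.0002
```

```bash
python3 -c "
from h import *
state();delta(fx(-.19,0,.038))"
```

```text
t 2.1 fix [-0.1908  0.0011  0.1   ] F [-0.47 -0.36 -0.36] Ff -0.33 rot [-3.097  0.514  0.   ] w -0.00020907370089624013 q [-0.08  0.4  -0.25  2.04  0.15  0.72 -2.32]
[ 0.8  1.2 62. ] [-0.002  0.001  0.   ]
```

Call:
play_rows:
  deltas:
    - [0, [0, 1, 50], [0, 0, 0]]
    - [0, [0, 1, 62], [0, 0, 0]]
    - [0, [10, 1, 62], [0, 0, 0]]
    - [0, [20, 1, 62], [0, 0, 0]]
    - [0, [28, 1, 62], [0, 0, 0]]
    - [0, [36, 1, 62], [0, 0, 0]]
    - [0, [44, 1, 62], [0, 0, 0]]
    - [0, [50, 1, 62], [0, 0, 0]]

```text
clock: 3.1
tcp_pos: [0.5517, 0.0676, 0.0381]
orientation: [-3.097, 0.514, 0.001]
contact_force: [-1.8, 1.2, 1.3]
grip_width: 0.0001
```

```bash
cat > look.py <<'E'
import sys
from h import *
import meas
E
sed -i 's/^run("0")/import sys\nif __name__=="__main__":\n    t=sys.argv[1]\n    for n in("scene","top"):\n        im,d=grab(n,f"pics\/{n}{t}.png"); np.savez(f"{n}{t}.npz",im=im,P=cloud(n,d))\n    run(t)/' meas.py
python3 -c "
from h import *
state()"; python3 meas.py 1 | grep -A1 -E "blue|yellow" | head -30
```

```text
t 3.1 fix [-0.1404  0.0003  0.0381] F [-1.76  1.21  1.27] Ff -2.06 rot [-3.097e+00  5.140e-01  1.000e-03] w 8.96793428097074e-05 q [-0.06  0.55 -0.22  1.97  0.19  0.64 -2.3 ]
scene blue [292 186  17  14 149] mean [ 0.474 -0.04   0.06 ] z [0.057 0.06  0.063] rect [472. -39.] [38. 40.] 31.9
scene yellow [ 310  219   84   74 2746] mean [0.714 0.012 0.136] z [0.079 0.135 0.197] rect [651.  28.] [167. 232.] 74.7
  normal [ 0.738 -0.259  0.623]
scene yellow [266 235  35  60 632] mean [ 0.648 -0.121  0.033] z [0.028 0.033 0.037] rect [ 633. -119.] [ 74. 149.] 74.5
  normal [-0.005 -0.005 -1.   ]
scene yellow [129 402  65  20  92] mean [ 0.891 -0.399  0.088] z [0.085 0.088 0.091] rect [ 891. -400.] [115.   3.] 89.7
scene yellow [129 407  66  20  95] mean [ 0.899 -0.4    0.089] z [0.085 0.089 0.091] rect [ 899. -400.] [115.   3.] 89.8
scene yellow [129 411  66  21  95] mean [ 0.907 -0.402  0.088] z [0.086 0.088 0.091] rect [ 907. -401.] [116.   3.] 90.0
scene yellow [130 416  66  20  97] mean [ 0.915 -0.4    0.089] z [0.085 0.089 0.092] rect [ 914. -400.] [  3. 114.] 0.1
scene yellow [130 420  66  21 100] mean [ 0.922 -0.401  0.088] z [0.085 0.088 0.091] rect [ 922. -400.] [  3. 114.] 0.1
scene orange [509   0  63  25 653] mean [-0.787  1.657 -0.601] z [-0.732 -0.589 -0.577] rect [-819. 1656.] [376. 185.] 86.6
--
top blue [321 294  15  15 168] mean [ 0.476 -0.038  0.059] z [0.052 0.059 0.066] rect [476. -38.] [39. 36.] 44.0
top yellow [ 271  188   70   49 1005] mean [0.709 0.013 0.145] z [0.079 0.156 0.2  ] rect [713.  12.] [162. 101.] 71.1
  normal [-0.736  0.251 -0.628]
top yellow [337 215  37  56 393] mean [ 0.637 -0.119  0.033] z [0.026 0.033 0.04 ] rect [ 635. -120.] [ 73. 147.] 74.7
  normal [-0.002 -0.007  1.   ]
```

Call:
play_rows:
  deltas:
    - [0, [4, 0, 0], [0, 0, 0]]
    - [0, [7, 0, 0], [0, 0, 0]]
    - [0, [9, 0, 0], [0, 0, 0]]
    - [0, [11, 0, 0], [0, 0, 0]]
    - [0, [12, 0, 0], [0, 0, 0]]

```text
clock: 3.82
tcp_pos: [0.561, 0.0643, 0.0377]
orientation: [-3.098, 0.513, 0.007]
contact_force: [-9.8, 3.3, 8.7]
grip_width: 0.0002
```

```bash
python3 -c "
from h import *
state()"
```

```text
t 3.825 fix [-0.1306  0.0002  0.0377] F [-9.82  3.28  8.7 ] Ff -10.36 rot [-3.098  0.513  0.007] w 0.00015261355947473684 q [-0.05  0.56 -0.22  1.95  0.19  0.65 -2.29]
```

Call:
play_rows:
  deltas:
    - [0, [4, 0, 0], [0, 0, 0]]
    - [0, [6, 0, 0], [0, 0, 0]]
    - [0, [6, 0, 0], [0, 0, 0]]

```text
clock: 4.2
tcp_pos: [0.5609, 0.0642, 0.037]
orientation: [3.099, -0.51, -0.023]
contact_force: [-17.5, 6.2, 13.2]
grip_width: 0.0004
```

```bash
python3 -c "
from h import *
state()"
```

```text
t 4.2 fix [-0.1306  0.      0.037 ] F [-17.5    6.19  13.17] Ff -18.56 rot [ 3.099 -0.51  -0.023] w 0.00038055296071806135 q [-0.05  0.57 -0.22  1.94  0.19  0.67 -2.28]
```

Call:
play_rows:
  deltas:
    - [0, [-15, 0, 0], [0, 0.03, 0]]
    - [0, [-35, 0, 0], [0, 0.03, 0]]
    - [0, [-35, 0, -60], [0, 0.03, 0]]
    - [0, [-35, 0, -120], [0, 0.03, 0]]
    - [0, [-35, 0, -180], [0, 0.03, 0]]
    - [0, [-35, 0, -220], [0, 0.03, 0]]
    - [0, [-35, 0, -220], [0, 0.03, 0]]

```text
clock: 5.08
tcp_pos: [0.5337, 0.0752, 0.2616]
orientation: [3.097, -0.51, 0.036]
contact_force: [-0.5, 0.3, 0.1]
grip_width: -0.0001
```

```bash
python3 meas.py 2 | grep -A1 -E "blue|yellow|top o" | head -30; python3 -c "
from h import *
state();delta(fx(.008,0,.25))
for t in (.9,.75,.6,.45,.3,.15,0): print(t,(np.array([78-140*np.cos(t)+6*np.sin(t)+11,72+140*np.sin(t)+6*np.cos(t)])).round(1))
"
```

```text
scene blue [292 185  17  15 197] mean [ 0.474 -0.037  0.06 ] z [0.056 0.06  0.063] rect [473. -37.] [39. 42.] 85.4
scene yellow [ 310  220   84   73 2753] mean [0.714 0.012 0.136] z [0.079 0.135 0.197] rect [711.  13.] [164. 102.] 71.1
  normal [ 0.741 -0.254  0.622]
scene yellow [266 235  35  60 617] mean [ 0.647 -0.121  0.033] z [0.029 0.033 0.036] rect [ 632. -119.] [ 73. 150.] 74.4
  normal [-0.003 -0.002 -1.   ]
scene yellow [129 402  65  20  92] mean [ 0.891 -0.4    0.088] z [0.086 0.088 0.092] rect [ 891. -400.] [115.   3.] 89.9
scene yellow [129 407  66  20  95] mean [ 0.899 -0.4    0.089] z [0.086 0.089 0.092] rect [ 898. -400.] [116.   4.] 89.9
scene yellow [129 411  66  21  94] mean [ 0.907 -0.401  0.088] z [0.086 0.088 0.091] rect [ 906. -401.] [  3. 116.] 0.0
scene yellow [130 416  66  20  97] mean [ 0.915 -0.401  0.088] z [0.086 0.088 0.091] rect [ 914. -400.] [115.   3.] 90.0
scene yellow [130 420  66  21  99] mean [ 0.922 -0.4    0.089] z [0.085 0.089 0.091] rect [ 922. -401.] [116.   3.] 89.9
scene orange [509   0  63  25 656] mean [-0.787  1.655 -0.601] z [-0.736 -0.589 -0.578] rect [-823. 1660.] [367. 191.] 85.6
--
top blue [321 294  15  15 176] mean [ 0.476 -0.038  0.059] z [0.053 0.059 0.065] rect [475. -38.] [38. 38.] 88.2
top yellow [ 271  188   70   49 1007] mean [0.709 0.013 0.145] z [0.08  0.156 0.199] rect [713.  12.] [162. 101.] 71.1
  normal [-0.736  0.252 -0.629]
top yellow [337 215  37  56 391] mean [ 0.638 -0.119  0.033] z [0.027 0.033 0.039] rect [ 636. -120.] [ 72. 148.] 74.7
  normal [-0.002  0.005 -1.   ]
t 5.175 fix [-0.1621  0.0003  0.2576] F [-0.7  -0.1  -1.05] Ff -0.63 rot [ 3.094 -0.509  0.025] w -0.00013198104384512383 q [-0.03  0.23 -0.27  1.85  0.08  1.06 -2.23]
[169.9   0.8  10.4] [ 0.003 -0.017  0.003]
0.9 [  6.7 185.4]
0.75 [ -9.3 171.8]
0.6 [-23.2 156. ]
0.45 [-34.5 138.3]
0.3 [-43.  119.1]
0.15 [-48.5  98.9]
0 [-51.  78.]
```

View pics/scene2.png

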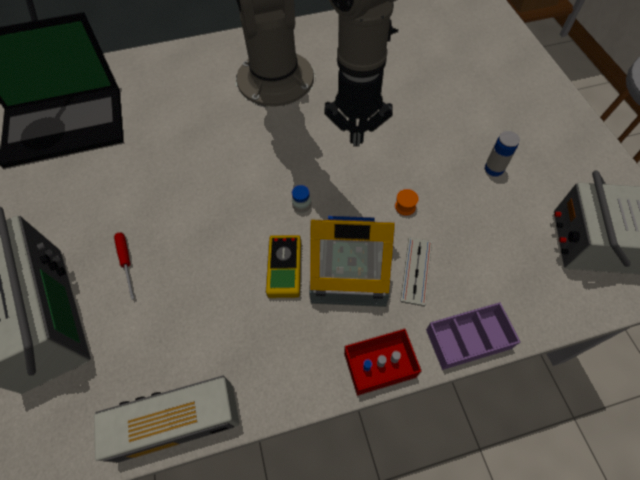

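The tray's blue edge is now at (352,218), almost under the lid. The lid is still open, and the jar and spool haven't moved. The 18 N hard stop came at the expected home position. Next I'll move over the pad.

Call:
play_rows:
  deltas:
    - [0, [45, 0, 0], [0, -0.017, 0]]
    - [0, [90, 0, 3], [0, -0.017, 0]]
    - [0, [135, 1, 7], [0, -0.017, 0]]
    - [0, [170, 1, 10], [0, -0.017, 0]]
    - [0, [170, 1, 10], [0, -0.017, 0]]

```text
clock: 5.8
tcp_pos: [0.6927, 0.0172, 0.2468]
orientation: [3.095, -0.514, -0.007]
contact_force: [0.2, 0.1, -0.4]
grip_width: -0.0004
```

```bash
python3 -c "
from h import *
state();delta(fx(.0067,0,.1854));delta(fx(-.0345,0,.138))"
```

```text
t 5.8 fix [ 0.0093 -0.0019  0.2468] F [ 0.23  0.14 -0.43] Ff 0.17 rot [ 3.095 -0.514 -0.007] w -0.0003897887294662122 q [ 0.02  0.51 -0.21  1.47  0.11  1.18 -2.1 ]
[-2.4 -2.2 61.4] [0.005 0.004 0.   ]
[-43.4  -2.5 109. ] [0.005 0.004 0.   ]
```

Call:
play_rows:
  deltas:
    - [0, [-2, -2, 40], [0, 0, 0]]
    - [0, [-2, -2, 57], [0, 0, 0]]
    - [0, [-3, -2, 62], [0, 0, 0]]
    - [0, [-10, -2, 68], [0, 0, 0]]
    - [0, [-18, -2, 75], [0, 0, 0]]
    - [0, [-18, -2, 75], [0, 0, 0]]

```text
clock: 6.55
tcp_pos: [0.6752, 0.0251, 0.1721]
orientation: [3.095, -0.513, -0.007]
contact_force: [-0.5, -0.4, 1.0]
grip_width: 0.0
```

```bash
python3 meas.py 3 | grep -A1 -E "yellow" | head -2; python3 -c "
from h import *
state()
for t in (.6,.45,.3,.15,0): delta(fx(*(np.array([78-140*np.cos(t)+6*np.sin(t)+11,0,72+140*np.sin(t)+6*np.cos(t)])/1000)))"
```

```text
scene yellow [ 310  217   80   75 1749] mean [ 0.711 -0.019  0.115] z [0.079 0.095 0.181] rect [704.  15.] [164. 114.] 71.4
  normal [ 0.653 -0.224  0.723]
t 6.65 fix [-0.009  -0.      0.1726] F [ 0.29 -0.13  2.33] Ff 0.32 rot [ 3.095 -0.513 -0.006] w -0.0001007875107185365 q [ 0.01  0.54 -0.21  1.59  0.13  1.02 -2.13]
[-14.1  -0.1  16.7] [0.005 0.003 0.   ]
[-25.4  -0.2  34.4] [0.005 0.003 0.   ]
[-33.8  -0.3  53.6] [0.005 0.003 0.   ]
[-39.3  -0.4  73.9] [0.005 0.003 0.   ]
[-41.7  -0.5  94.8] [0.005 0.003 0.   ]
```

The lid is at 0.76 rad and follows the fingers as modelled, so I'll continue along the arc.

Call:
play_rows:
  deltas:
    - [0, [-14, 0, 17], [0, 0, 0]]
    - [0, [-25, 0, 35], [0, 0, 0]]
    - [0, [-34, 0, 54], [0, 0, 0]]
    - [0, [-39, 0, 74], [0, 0, 0]]
    - [0, [-42, 0, 88], [0, 0, 0]]
    - [0, [-42, 0, 95], [0, 0, 0]]
    - [0, [-42, 0, 99], [0, 0, 0]]
    - [0, [-42, 0, 100], [0, 0, 0]]

```text
clock: 7.65
tcp_pos: [0.6363, 0.0387, 0.0758]
orientation: [3.096, -0.513, -0.005]
contact_force: [-9.0, -0.3, 26.1]
grip_width: -0.0001
```

```bash
python3 -c "
from h import *
state()"
```

```text
t 7.65 fix [-0.051   0.0002  0.0758] F [-9.03 -0.26 26.11] Ff -8.46 rot [ 3.096 -0.513 -0.005] w -6.649299908137297e-05 q [-0.01  0.6  -0.2   1.75  0.16  0.81 -2.19]
```

Call:
play_rows:
  deltas:
    - [0, [0, 0, 3], [0, 0, 0]]
    - [0, [0, 0, 3], [0, 0, 0]]
    - [0, [0, 0, 3], [0, 0, 0]]
    - [0, [0, 0, 3], [0, 0, 0]]

```text
clock: 8.15
tcp_pos: [0.6363, 0.0387, 0.0759]
orientation: [3.095, -0.514, -0.005]
contact_force: [-9.2, -0.7, 24.8]
grip_width: -0.0
```

```bash
python3 meas.py 4 | grep -A1 -E "yellow|blue|orange" | grep -E -A1 "top|scene (yellow .[23]|blue|orange)"; python3 -c "
from h import *
state()"
```

```text
scene blue [292 186  17  13 136] mean [ 0.472 -0.038  0.06 ] z [0.057 0.059 0.063] rect [470. -37.] [36. 36.] 21.0
scene yellow [367 228  21  30 335] mean [0.655 0.1   0.074] z [0.071 0.074 0.077] rect [662.  92.] [45. 73.] 70.1
  normal [ 0.041 -0.172 -0.984]
--
scene yellow [266 235  35  60 634] mean [ 0.647 -0.121  0.033] z [0.028 0.033 0.036] rect [ 633. -119.] [ 74. 149.] 74.6
  normal [0.005 0.005 1.   ]
--
scene orange [516   0  56  25 628] mean [-0.784  1.661 -0.601] z [-0.732 -0.589 -0.576] rect [-798. 1667.] [141. 379.] 9.4
scene orange [ 569   21   71  120 1346] mean [-0.336  1.735 -0.633] z [-0.742 -0.693 -0.188] rect [-164. 1668.] [ 386. 1171.] 55.3
scene orange [395 190  23  25 451] mean [0.555 0.208 0.03 ] z [0.002 0.039 0.043] rect [551. 211.] [50. 52.] 72.6
scene orange [567 199   8  22 101] mean [0.715 0.532 0.09 ] z [0.08  0.09  0.099] rect [715. 533.] [ 5. 49.] 69.3
top yellow [276 190  65  65 889] mean [ 0.721 -0.003  0.075] z [0.069 0.075 0.081] rect [693.  19.] [163. 137.] 71.1
  normal [ 0.013 -0.003 -1.   ]
top yellow [337 215  37  56 396] mean [ 0.638 -0.119  0.033] z [0.026 0.033 0.04 ] rect [ 635. -120.] [ 72. 148.] 74.5
  normal [-0.002  0.004  1.   ]
t 8.25 fix [-0.051   0.0003  0.076 ] F [-8.820e+00  2.000e-02  2.457e+01] Ff -8.35 rot [ 3.095 -0.514 -0.005] w -3.344355930202707e-05 q [-0.01  0.6  -0.2   1.75  0.16  0.81 -2.19]
```

View pics/scene4.png

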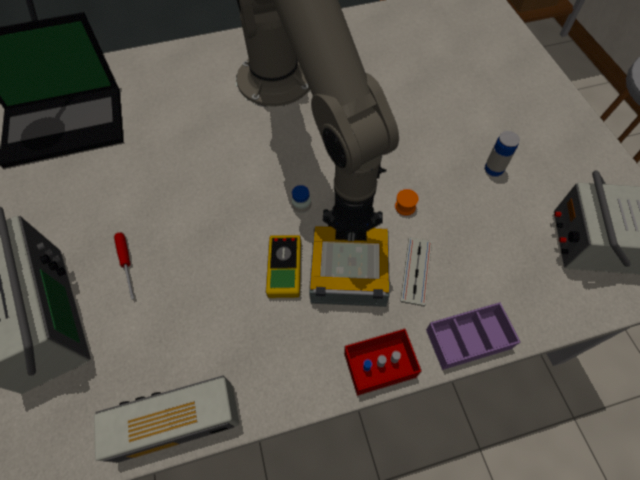

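The lid is flat (normal within about 0.013 rad in the top view), held at 25 N, and the bystanders haven't moved. One quick tray check on the image taken after the retreat, before I hand in.

```bash
python3 -c "
from h import *
for n,t in (('scene','0'),('scene','2'),('top','0'),('top','2')):
    P=np.load(n+t+'.npz')['P'].reshape(-1,3); q=(P-O)@np.stack([f,g,[0,0,1]],1)
    s=q[(abs(q[:,2]-.056)<.006)&(abs(q[:,1])<.05)&(q[:,0]<-.08)&(q[:,0]>-.2)]
    print(n,t,len(s),np.percentile(s[:,0],[5,50,95]).round(4))
state()"
```

```text
scene 0 167 [-0.1502 -0.1458 -0.1421]
scene 2 171 [-0.1197 -0.1142 -0.1112]
top 0 102 [-0.1485 -0.1449 -0.1412]
top 2 48 [-0.1175 -0.1139 -0.1104]
t 8.25 fix [-0.051   0.0003  0.076 ] F [-8.820e+00  2.000e-02  2.457e+01] Ff -8.35 rot [ 3.095 -0.514 -0.005] w -3.344355930202707e-05 q [-0.01  0.6  -0.2   1.75  0.16  0.81 -2.19]
```

Plate top is centred at -0.114 to -0.116, which matches home. Handing in.

```bash
python3 -c "
from h import *
print(r.hand_in());state()"
```

```text
the job is handed in; nothing more can be done
None
the job is handed in; nothing more can be done
```

I pushed the tray home with the closed fingertips. Then I pressed the lid shut by its pad and handed the job in at about 8.3 s with the fingers still holding it down.

- **Tray:** it stopped hard at 18 N with no further travel. Both cameras then put the plate top about 114 mm in front of the fixture origin, against 116 mm expected at home. That 2 mm is within the camera calibration. The gripper hid the tray once the lid was shut, so it was not seen again after that.
- **Lid:** the top camera showed it flat to about 0.013 rad. The scene camera's fit on the small visible patch read about 0.18 rad. I put that down to depth noise, because the fitted patch is level at 74 mm, near the shut lid's height (76 mm by the dimensions given).
- **Hold:** the wrist force was steady at about 25 N up and 9 N sideways.
- **Bystanders:** the jar, spool and multimeter measured within about 4 mm of their starting positions. The others were checked only by eye and showed no movement.

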